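# Close the washed storage jars and complete their row

### The arm

A 6-joint arm with a two-finger parallel gripper is mounted at the origin on a cart in front of the work surface, level with it; the furniture and walls round the work are solid. World frame = base frame: x ahead of the robot, y to its left, z up, the work surface at z = 0. Lengths are in m, angles in degrees, forces in N, time in s.
With the tool pointing down it reaches from about 0.25 to 0.725 m from the base axis. Payload 9.7 kg.
Tool frame: the origin (TCP) lies midway between the tips of the shut fingers; the grasp point (between the pads) lies 19 mm behind it (bot.hold_point_z is the distance from the TCP to the grasp point, in m); z points along the fingers, y is the line along which they close (so a half turn about z gives the same grasp; the last joint's range is limited). The gripper opens to 85 mm and grips with 20 to 120 N. Pads are 22 mm wide; open, the fingers measure 114 mm over their backs; the gripper's body (76 mm by 85 mm) begins 54 mm behind the grasp point. The pads swing forward as they close: fully open they stand 13 mm farther back than shut.
Start: joints at [0, 4.979, 10.078, 95.1, 0, 90], TCP at [0.55, -0, 0.231] pointing down, gripper open.
Joint ranges: [-179.16, 179.16], [-48.56, 103.87], [-65.8, 70.77], [-126.05, 130.52], [-82.76, 87.17], [-180, 180]. Speed limits (degrees/s): [127.2, 127.2, 147.25, 180, 180, 180].

### API

Orientations are given as [roll, pitch, yaw] about the fixed x, y, z axes, in that order (R = Rz(yaw) Ry(pitch) Rx(roll)).
In Python, from workcell import bot gives the robot as it stands.
- The arm moves only by the tool play_rows, never from a script. Its argument "steps" is a list that holds one entry, the list of rows, each a list of 4 numbers: the shift along the tool's x, y, z in m, then the turn about the tool's z in rad. In form: [[[tx, ty, tz, yaw], ...]]. A call has exactly 5 rows; each row shifts and turns the commanded pose from where the row before left it, along the tool's axes as they then stand; what a row does not reach is not made up. A row lasts 1/12 s, in which the tool goes at most 41.7 mm and 7.16 degrees, less where a joint would pass 70% of its speed; a pose out of reach is approached as far as the arm can. A call is refused whole if a number of a shift passes 0.0417 or a number of a turn 0.125, either way. A call with a gripper value outside its range is refused whole. "gripper" is the finger opening in m, from 0 to 0.0854, set as the call begins (left out, the last holds). The fingers move at their own pace and stop on an object; "squeeze" is the grip in N (left out, the last holds). Time passes only in rows, so rows that do not move let the fingers close, or fill a call up. It gives the time, the measured TCP pose, the force, the opening and the grip force at its end, in the units of the state.
- bot.get_obs(): the state, without advancing time (a new reading comes with each control period).
- bot.camera(name): name is "scene" or "side" or "wrist"; returns a dict with "img" (384x512x3 uint8, blue, green, red), "vfov" (degrees; the focal length in pixels is half the picture's height over the tangent of half this angle, whatever the lens; pixels are square), "cx", "cy" (the principal point, pixels), "xyz" and "attitude" of the camera in the world. Camera axes: x right, y down, z forward; pixel columns grow to the right and rows downward; lengths in m; the calibration is good to about 2 mm. A picture is of the moment at which its call begins. There is no depth.
- bot.job_done(): hands the job in; it is judged then, once.
The state is a dict: "time": time; "q": joint angles; "qd": joint speeds; "joint_efforts": joint torques, N m; "ee_pos": TCP position; "tcp_rot": TCP orientation; "wrist_force": force on the tool from outside, world axes, zero at the start; "torque": the same for the moment, N m; "opening": finger opening in m; "grasp_force": force on a finger pad.
Only numpy, scipy, OpenCV 4.12 (cv2) and the standard library are available. Lean on these libraries where they do the work, as an engineer would, in place of code of your own. Each camera call takes 0.05 s, during which the arm holds its last target. There are 200 camera calls.

### The job

The storage jars on the wooden tray have been washed and are dry. Put each of the three loose wooden lids on the open jar it fits, so that it sits fully home and level, and stand the small lidded green canister back upright in the empty place in the jars' row, in the middle of the bare cork pad. Lower things into place instead of dropping them, and leave the jars, the mug and the bowl where they stand.

Things in the scene. Friction and masses are not known exactly. Their poses are not given: they have to be found in the camera images.
- tray: Low pale wooden tray, fixed, 398 mm long (its y), 130 mm wide (its x), lip 20 mm high. Origin: centre of its underside; z up. Floor 12 mm above the worktop. Four places in a row at y = +138, +46, -46, -138 mm, x = 0, each with a round cork pad 64 mm across, flush. Three hold the open jars; one of the two inner ones (y = +46 or -46) is empty.
- jar_large: Open large storage jar, grey-green glazed, a plain upright cylinder 94 mm across and 94 mm high, its mouth 84 mm across (wall 5 mm), standing loose on the tray. Origin: centre of its underside (on the tray's floor, 12 mm above the worktop); z up.
- jar_medium: Open medium storage jar, grey-green glazed, a plain upright cylinder 80 mm across and 82 mm high, its mouth 70 mm across (wall 5 mm), standing loose on the tray. Origin: centre of its underside (on the tray's floor, 12 mm above the worktop); z up.
- jar_small: Open small storage jar, grey-green glazed, a plain upright cylinder 66 mm across and 70 mm high, its mouth 56 mm across (wall 5 mm), standing loose on the tray. Origin: centre of its underside (on the tray's floor, 12 mm above the worktop); z up.
- lid_large: Loose wooden lid of the large jar, knob up, 47 mm high. From below: plug 75 mm across, 12 mm deep, foot tapered (9 mm play in the mouth); flange 96 mm across at 12 to 20 mm height (lies on the jar's rim); round knob 23 mm across at 21 to 47 mm height, to grasp from above. Origin: centre of the plug's underside; z up. At home its origin is 82 mm above the jar's.
- lid_medium: Loose wooden lid of the medium jar, knob up, 47 mm high. From below: plug 61 mm across, 12 mm deep, foot tapered (9 mm play in the mouth); flange 82 mm across at 12 to 20 mm height (lies on the jar's rim); round knob 23 mm across at 21 to 47 mm height, to grasp from above. Origin: centre of the plug's underside; z up. At home its origin is 70 mm above the jar's.
- lid_small: Loose wooden lid of the small jar, knob up, 47 mm high. From below: plug 47 mm across, 12 mm deep, foot tapered (9 mm play in the mouth); flange 68 mm across at 12 to 20 mm height (lies on the jar's rim); round knob 23 mm across at 21 to 47 mm height, to grasp from above. Origin: centre of the plug's underside; z up. At home its origin is 58 mm above the jar's.
- canister: Small green canister, 70 mm across, with a wooden lid that does not come off; 68 mm high to the lid's top, its round wooden knob about 20 mm across on top from 68 to 85 mm height, to grasp from above; about 0.25 kg. Starts standing on the worktop among the lids. Origin: centre of its underside; z up.
- mug: Bystander: white mug 94 mm high, left of the tray. Origin at the underside, under the middle of mug and handle together.
- bowl: Bystander: small patterned bowl 94 mm across, 45 mm high, right of the tray. Origin: centre of its underside.

How it is judged:
By the outcome, as a careful person would: the job done as asked, in the order asked, and still so for the second after the job is handed in, with the robot touching nothing.
It also fails if it takes over 90 s, if anything falls off the work surface, if the arm or the gripper's body presses on something with over 40 N, if the wrist force passes 120 N, or if a joint passes its speed limit or range.

## Working session

There is one attempt and no reset: what is moved stays moved. The work goes in short steps, Python scripts to look and compute and a tool call to move; the robot and the scene stay as the last step left them, time stands still between calls to the robot, and variables do not carry over. Pictures are saved under pics/ and viewed, at most 14 in all, crops included, and the job is handed in when it is done.

Besides the shell and the picture viewer there is one more tool, called after ">>>" as name([rows], argument=value, ...), one row to a line, values as JSON. play_rows: Moves the arm, as the interface text tells. Its arguments: {"type":"object","properties":{"steps":{"type":"array","items":{"type":"array","items":{"type":"array","items":{"type":"number"}}}},"gripper":{"type":"number"},"squeeze":{"type":"number"}},"required":["steps"]}

```bash
mkdir -p pics; ls
python3 - <<'E'
from workcell import bot
import cv2
o=bot.get_obs(); print(o)
for n in ("scene","side"):
    c=bot.camera(n); cv2.imwrite(f"pics/{n}0.png",c["img"]); print(n,{k:v for k,v in c.items() if k!="img"})
c=bot.camera("wrist"); cv2.imwrite("pics/wrist0.png",c["img"]); print({k:v for k,v in c.items() if k!="img"})
E
```

```text
pics
{'time': 0.0, 'q': array([-1.78590296e-03,  5.01131577e+00,  1.00337692e+01,  9.50993991e+01,
       -1.91283076e-03,  9.00004623e+01]), 'qd': array([ 0.00803344, -0.06660897,  0.04954229,  0.01659694, -0.04882243,
        0.01625071]), 'joint_efforts': array([ 7.68234549e-04, -5.20392072e+01,  4.64802504e+01,  1.63646933e-02,
        2.23589603e-05, -6.77332673e-05]), 'ee_pos': array([ 5.49767883e-01, -2.66509832e-05,  2.30574866e-01]), 'tcp_rot': array([-1.79923054e+02,  1.91344986e-03,  8.99977544e+01]), 'wrist_force': array([-0.44698351, -0.38902353,  0.10037227]), 'torque': array([-0.05351823, -0.03942987,  0.05038289]), 'grasp_force': 0.0, 'opening': 0.0854173151867372}
scene {'vfov': 48.99288946060418, 'cx': 252.23883908233387, 'cy': 195.24342801843054, 'xyz': array([-0.26844931, -0.84915226,  0.60100818]), 'attitude': array([-1.14800621e+02,  8.85507889e-02, -4.34080001e+01])}
side {'vfov': 42.5352663600974, 'cx': 257.9179105339716, 'cy': 186.78974787751903, 'xyz': array([ 0.01545031, -1.44193505,  0.71173771]), 'attitude': array([-113.43096862,   -0.66955628,  -20.3143158 ])}
{'vfov': 63.43540833699315, 'cx': 253.00242705577688, 'cy': 193.1500320949071, 'xyz': array([0.54943634, 0.07111973, 0.37367564]), 'attitude': array([ 1.63738675e+02, -2.71336569e-02,  3.77666313e-02])}
```

View pics/scene0.png

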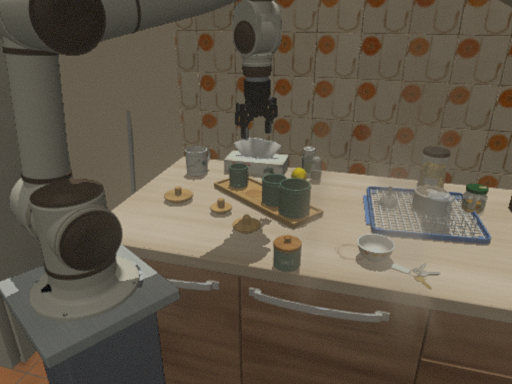

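View pics/wrist0.png

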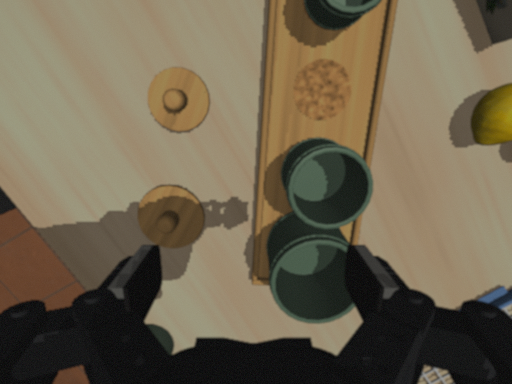

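View pics/side0.png

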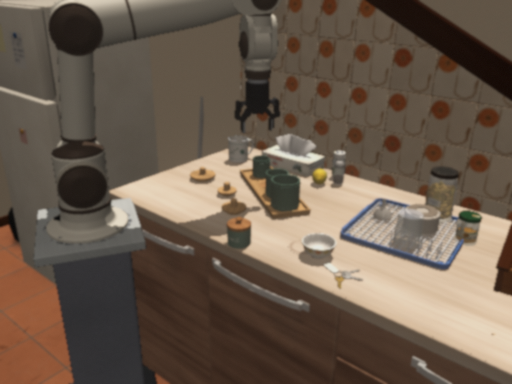

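The wrist view shows the empty pad at (323,90), the small jar at the top, the medium jar at (328,185) and the large jar at (312,278). Lids are at (178,99) and (171,216), with the canister at the lower edge. The scene view shows a third, far lid at (178,195), and the canister at (287,253). I'll do a first measurement and zoom in on the lids.

```bash
cat > h.py <<'E'
import numpy as np, cv2
from scipy.spatial.transform import Rotation as R
def cast(c,u,v,z):
    f=c["img"].shape[0]/2/np.tan(np.radians(c["vfov"]/2))
    d=R.from_euler("xyz",c["attitude"],degrees=True).apply([(u-c["cx"])/f,(v-c["cy"])/f,1])
    p=np.asarray(c["xyz"]); return p+d*(z-p[2])/d[2]
def proj(c,P):
    f=c["img"].shape[0]/2/np.tan(np.radians(c["vfov"]/2))
    q=R.from_euler("xyz",c["attitude"],degrees=True).inv().apply(np.asarray(P)-c["xyz"])
    return np.array([c["cx"]+f*q[0]/q[2],c["cy"]+f*q[1]/q[2]])
def fitcirc(p):
    p=np.asarray(p); A=np.c_[2*p[:,:2],np.ones(len(p))]; s=np.linalg.lstsq(A,(p[:,:2]**2).sum(1),rcond=None)[0]
    return s[:2],2*np.sqrt(s[2]+s[0]**2+s[1]**2)
E
python3 - <<'E'
from workcell import bot
from h import *
w=bot.camera("wrist"); s=bot.camera("scene")
def q(n,c,u,v,z): print(n,np.round(cast(c,u,v,z),3))
q("pad",w,323,90,.012)
q("lidA L",w,148,99,.02);q("lidA R",w,209,99,.02);q("lidA knob",w,175,99,.047)
q("lidB L",w,138,216,.02);q("lidB R",w,205,216,.02);q("lidB knob",w,168,222,.047)
q("med L",w,284,185,.094);q("med R",w,372,185,.094)
q("lar L",w,270,278,.106);q("lar R",w,357,278,.106)
q("lid far knob",s,178,189,.045);q("far L",s,164,196,.02);q("far R",s,193,196,.02)
q("lidA",s,221,203,.045);q("lidB",s,247,219,.045);q("can",s,287,240,.085)
i=s["img"][170:280,150:330]; cv2.imwrite("pics/z1.png",cv2.resize(i,None,fx=4.4,fy=4.4,interpolation=cv2.INTER_CUBIC))
E
```

```text
pad [0.627 0.084 0.012]
lidA L [0.435 0.075 0.02 ]
lidA R [0.502 0.075 0.02 ]
lidA knob [0.471 0.074 0.047]
lidB L [ 0.41  -0.061  0.02 ]
lidB R [ 0.492 -0.061  0.02 ]
lidB knob [ 0.454 -0.058  0.047]
med L [ 0.579 -0.003  0.094]
med R [ 0.66  -0.003  0.094]
lar L [ 0.566 -0.093  0.106]
lar R [ 0.651 -0.093  0.106]
lid far knob [0.416 0.227 0.045]
far L [0.381 0.26  0.02 ]
far R [0.45  0.194 0.02 ]
lidA [0.451 0.05  0.045]
lidB [ 0.438 -0.08   0.045]
can [ 0.384 -0.278  0.085]
```

View pics/z1.png

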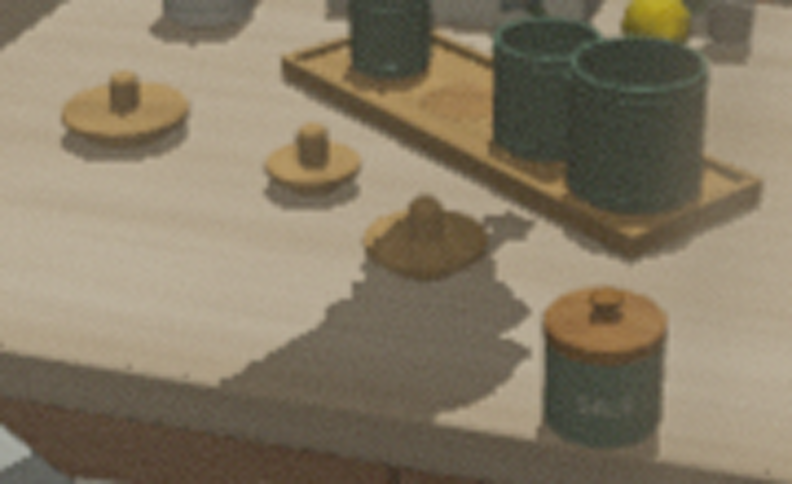

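Scene zoom: all three lids lie flat with the knob up. By size, the far-left lid (178,195) is large, the middle (221,205) small (67 mm) and the near one (247,222) medium (82 mm). The canister stands upright at about (0.39, -0.27). I'll move to look at the large lid and the row's left end.

>>> play_rows([
  [[0.034, -0.014, -0.004, 0], [0.034, -0.014, -0.004, 0], [0.034, -0.014, -0.004, 0], [0.034, -0.014, -0.004, 0], [0.034, -0.014, -0.004, 0]],
])

```text
time: 0.67
ee_pos: [0.4791, 0.1712, 0.2515]
tcp_rot: [180.0, -0.0, 90.0]
wrist_force: [1.5, 0.3, -0.1]
opening: 0.0856
grasp_force: 0.0
```

Run:
```python
from workcell import bot
import cv2,pickle
c=bot.camera("wrist"); c=bot.camera("wrist"); pickle.dump(c,open("w1.pkl","wb"))
cv2.imwrite("pics/w1.png",c["img"]); print(bot.get_obs()["ee_pos"],bot.get_obs()["time"],c["xyz"])
```

```text
[0.47840499 0.17378439 0.25208404] 0.7667 [0.47647873 0.2467826  0.39561775]
```

View pics/w1.png

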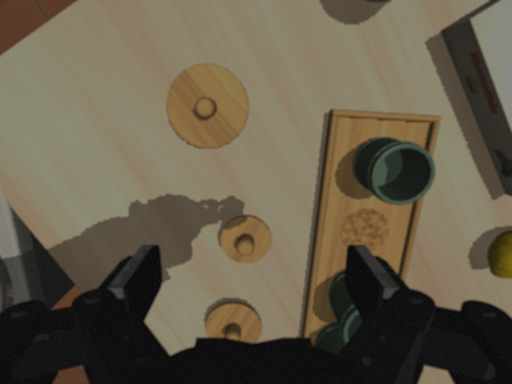

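This wrist view shows the large lid at (207,106), small lid at (245,238), medium lid at (233,322), small jar rim at about (402,172) and pad at (365,230). Next, precise fits.

```bash
cat >> h.py <<'E'
def biggest(m,x,y,r):
    k=np.zeros_like(m); cv2.circle(k,(x,y),r,255,-1); m=cv2.morphologyEx(m&k,cv2.MORPH_OPEN,np.ones((3,3)))
    return max(cv2.findContours(m,cv2.RETR_EXTERNAL,cv2.CHAIN_APPROX_NONE)[0],key=cv2.contourArea)
def lid(c,x,y,r,smin=95,z=.02):
    hsv=cv2.cvtColor(c["img"],cv2.COLOR_BGR2HSV)
    k=biggest(cv2.inRange(hsv,(8,smin,30),(28,255,255)),x,y,r)
    h=cv2.convexHull(k)[:,0].astype(float)
    k=cv2.approxPolyDP(k,0.3,True)[:,0]
    return fitcirc([cast(c,u,v,z) for u,v in h])
def rim(c,x,y,r,z,n=None):
    hsv=cv2.cvtColor(c["img"],cv2.COLOR_BGR2HSV)
    k=biggest(cv2.inRange(hsv,(60,40,15),(100,255,255)),x,y,r)[:,0].astype(float)
    P=np.array([cast(c,u,v,z)[:2] for u,v in k]); c0=cast(c,x,y,z)[:2]; o=c0-np.asarray(c["xyz"])[:2]; o/=np.linalg.norm(o)
    for _ in range(4):
        d=P-c0; a=(d@o)/np.linalg.norm(d,axis=1); c0,D=fitcirc(P[a>0.1])
    return c0,D
E
python3 - <<'E'
from h import *; import pickle
c=pickle.load(open("w1.pkl","rb"))
hsv=cv2.cvtColor(c["img"],cv2.COLOR_BGR2HSV)
for p in [(190,100),(207,140),(140,100),(255,238),(290,180),(150,240),(250,322),(280,322),(380,170),(428,172),(400,180),(340,180)]: print(p,hsv[p[1],p[0]])
for n,a in dict(L=(207,106,60),S=(245,238,36)).items():
    for s in (90,110,130): print(n,s,lid(c,*a,s))
print("jarS",rim(c,402,172,48,.082)); print("pad",cast(c,365,230,.012))
for p in [(333,112),(438,117)]: print(cast(c,*p,.02))
E
```

```text
(190, 100) [ 18 135 128]
(207, 140) [ 17 135 138]
(140, 100) [ 21  61 142]
(255, 238) [ 17 135 138]
(290, 180) [ 21  66 140]
(150, 240) [18 66 89]
(250, 322) [ 18 136 139]
(280, 322) [ 21  64 140]
(380, 170) [64 47 86]
(428, 172) [84 55 23]
(400, 180) [54 44 29]
(340, 180) [ 18 130  86]
L 90 (array([0.42360659, 0.24236942]), np.float64(0.09521182614672338))
L 110 (array([0.42363458, 0.24231195]), np.float64(0.09386459258623345))
L 130 (array([0.421908  , 0.24103988]), np.float64(0.08867109912204986))
S 90 (array([0.4675011 , 0.07507237]), np.float64(0.06803137789294349))
S 110 (array([0.46759388, 0.07512468]), np.float64(0.06628713621180646))
S 130 (array([0.46810533, 0.0746671 ]), np.float64(0.06288374762762204))
jarS (array([0.61996308, 0.15060408]), np.float64(0.003354076870984139))
pad [0.62687497 0.08532091 0.012     ]
[0.57083161 0.23744519 0.02      ]
[0.69484615 0.23217078 0.02      ]
```

>>> play_rows([
  [[0.035, -0.028, 0.02, 0], [0.034, -0.027, 0.03, 0], [0, 0, 0.03, 0], [0, 0, 0.02, 0], [0, 0, 0, 0]],
], gripper=0.06)

```text
time: 1.18
ee_pos: [0.4331, 0.2258, 0.1564]
tcp_rot: [-179.7, 0.2, 90.1]
wrist_force: [-0.8, -1.2, -0.3]
opening: 0.0597
grasp_force: 0.0
```

Run:
```python
from workcell import bot
from h import *
for _ in range(3):
    c=bot.camera("wrist");o=bot.get_obs(); print(o["ee_pos"],c["xyz"],o["opening"])
cv2.imwrite("pics/w2.png",c["img"])
p=proj(c,[.4236,.2424,.02]); print(p); print(lid(c,int(p[0]),int(p[1]),75))
```

```text
[0.43394567 0.22588331 0.15898124] [0.43323945 0.2973698  0.29920345] 0.059867594373748674
[0.43482571 0.22608589 0.16079113] [0.43384652 0.29725767 0.3018734 ] 0.059949980994274
[0.4354541  0.22627759 0.1618593 ] [0.43443077 0.29729276 0.30379888] 0.06002454028510563
[241.00972004 164.09388322]
(array([0.42337923, 0.24265352]), np.float64(0.0949607224765261))
```

View pics/w2.png

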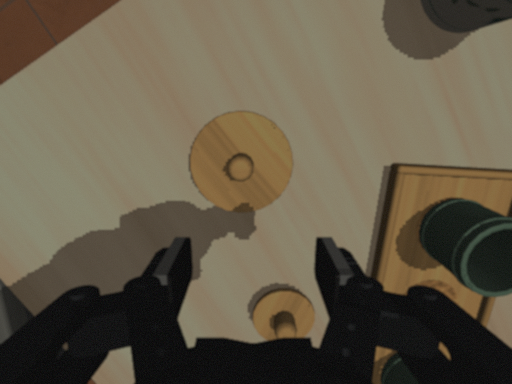

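The view shows the large lid at (241,162), fit 95 mm, agreeing with the first estimate. Part of a row can get lost at speed, so I'll use gentler rows and correct from the measured pose.

>>> play_rows([
  [[0.008, -0.006, 0.02, 0], [0.008, -0.006, 0.025, 0], [0, 0, 0.025, 0], [0, 0, 0.02, 0], [0, 0, 0, 0]],
])

```text
time: 1.75
ee_pos: [0.4223, 0.2417, 0.0686]
tcp_rot: [-179.8, 0.1, 90.0]
wrist_force: [-0.7, -0.1, -0.2]
opening: 0.0601
grasp_force: 0.0
```

Run:
```python
from workcell import bot
for _ in range(4): bot.camera("wrist");print(bot.get_obs()["ee_pos"])
```

```text
[0.42293718 0.24208249 0.07071781]
[0.42365427 0.24251239 0.07216862]
[0.42408837 0.24278301 0.07287972]
[0.42420591 0.2429354  0.07303355]
```

>>> play_rows([
  [[0, -0.0005, 0.014, 0], [0, 0, 0.014, 0], [0, 0, 0.012, 0], [0, 0, 0.008, 0], [0, 0, 0, 0]],
])

```text
time: 2.37
ee_pos: [0.422, 0.2422, 0.0217]
tcp_rot: [-179.9, 0.0, 90.0]
wrist_force: [-0.3, -1.1, 0.0]
opening: 0.0606
grasp_force: 0.0
```

>>> play_rows([
  [[0, 0, 0, 0], [0, 0, 0, 0], [0, 0, 0, 0], [0, 0, 0, 0], [0, 0, 0, 0]],
], gripper=0.01, squeeze=40)

```text
time: 2.78
ee_pos: [0.4229, 0.2429, 0.0237]
tcp_rot: [179.9, -0.0, 90.0]
wrist_force: [-0.5, 0.4, 6.2]
opening: 0.0207
grasp_force: 39.6
```

>>> play_rows([
  [[0, 0, -0.015, 0], [0, 0, -0.03, 0], [0, 0, -0.035, 0], [0, 0, -0.035, 0], [0, 0, -0.035, 0]],
])

```text
time: 3.2
ee_pos: [0.4221, 0.2424, 0.1743]
tcp_rot: [-180.0, 0.0, 90.0]
wrist_force: [-0.0, 1.1, -0.4]
opening: 0.0209
grasp_force: 39.5
```

```bash
sed -i 's/(60,40,15),(100,255,255)/(38,30,8),(110,255,255)/' h.py
python3 - <<'E'
from h import *; import pickle
w0=dict(img=cv2.imread("pics/wrist0.png"),vfov=63.43540833699315,cx=253.00242705577688,cy=193.1500320949071,xyz=np.array([0.54943634,0.07111973,0.37367564]),attitude=np.array([1.63738675e+02,-2.71336569e-02,3.77666313e-02]))
c=pickle.load(open("w1.pkl","rb"))
for c_,a in ((c,(402,172,48,.082)),(w0,(329,185,46,.094)),(w0,(312,278,46,.106))):
    hsv=cv2.cvtColor(c_["img"],cv2.COLOR_BGR2HSV)
    print(rim(c_,*a), cv2.boundingRect(biggest(cv2.inRange(hsv,(38,30,8),(110,255,255)),*a[:3])))
print(cast(w0,323,90,.012),lid(w0,171,216,44),lid(w0,178,99,40))
def tile(img,x,y,r): return cv2.resize(img[max(y-r,0):y+r,x-r:x+r],(400,400),interpolation=cv2.INTER_CUBIC)
t=[tile(c["img"],395,172,50),tile(w0["img"],320,240,105)]
cv2.imwrite("pics/rims.png",np.hstack(t))
E
```

```text
(array([0.63277496, 0.17658906]), np.float64(0.062477793860412065)) (355, 138, 80, 66)
(array([ 0.61968204, -0.00683663]), np.float64(0.08041041901956053)) (284, 140, 88, 91)
(array([ 0.61158265, -0.11151188]), np.float64(0.0676002016939053)) (270, 233, 82, 90)
[0.62699957 0.0844764  0.012     ] (array([ 0.44950201, -0.06247981]), np.float64(0.08130001280550878)) (array([0.46790608, 0.07385481]), np.float64(0.06710847953228348))
```

View pics/rims.png

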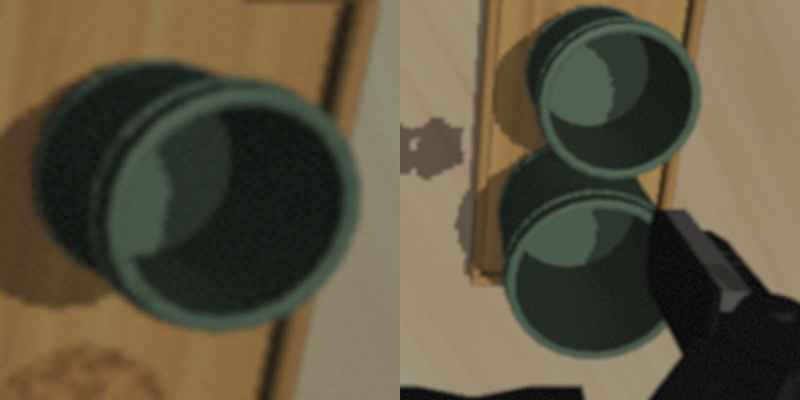

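Rim fits: medium jar (0.620,-0.007), 80 mm; small jar (0.633,0.177). Both agree with the pad (0.627,0.085) and 92 mm spacing, which puts the large jar near (0.612,-0.098). I'll carry the large lid past the large jar so the camera can see that rim.

>>> play_rows([
  [[-0.01, 0.004, -0.02, 0], [-0.02, 0.008, -0.02, 0], [-0.03, 0.013, -0.02, 0], [-0.03, 0.013, -0.01, 0], [-0.03, 0.013, 0, 0]],
])

```text
time: 3.62
ee_pos: [0.4744, 0.1216, 0.2455]
tcp_rot: [179.8, -0.1, 90.1]
wrist_force: [0.8, -0.2, -0.1]
opening: 0.021
grasp_force: 39.5
```

>>> play_rows([
  [[-0.03, 0.013, 0, 0], [-0.03, 0.013, 0, 0], [-0.03, 0.013, 0, 0], [-0.03, 0.013, 0, 0], [-0.03, 0.013, 0, 0]],
])

```text
time: 4.03
ee_pos: [0.5388, -0.0291, 0.2428]
tcp_rot: [180.0, -0.0, 90.0]
wrist_force: [0.5, 1.3, -0.2]
opening: 0.0208
grasp_force: 39.5
```

>>> play_rows([
  [[-0.03, 0.013, 0, 0], [-0.03, 0.013, 0, 0], [-0.03, 0.013, 0, 0], [-0.02, 0.013, 0, 0], [-0.01, 0, 0, 0]],
])

```text
time: 4.45
ee_pos: [0.5916, -0.1501, 0.2414]
tcp_rot: [-180.0, 0.0, 89.9]
wrist_force: [1.1, 0.1, 0.1]
opening: 0.021
grasp_force: 39.5
```

Run:
```python
from workcell import bot
from h import *
for _ in range(5): c=bot.camera("wrist");
o=bot.get_obs(); print(o["ee_pos"],o["tcp_rot"],o["opening"],c["xyz"],o["time"])
cv2.imwrite("pics/w3.png",c["img"])
p=proj(c,[.612,-.098,.106]); print(p); r=int(60*310/1000*2.7); print(rim(c,int(p[0]),int(p[1]),90,.106))
p=proj(c,[.6197,-.0068,.094]); print(p); print(rim(c,int(p[0]),int(p[1]),70,.094))
```

```text
[ 0.59002227 -0.14649573  0.24293317] [ 1.79997313e+02 -1.40492853e-02  9.00342457e+01] 0.02106550470840185 [ 0.58956162 -0.07581989  0.38572459] 4.7
[277.93520235 128.79605835]
(array([ 0.63844601, -0.10764317]), np.float64(0.04344229087888825))
[288.4786519   17.06272167]
(array([ 0.62331099, -0.02076743]), np.float64(0.07176520857355771))
```

View pics/w3.png

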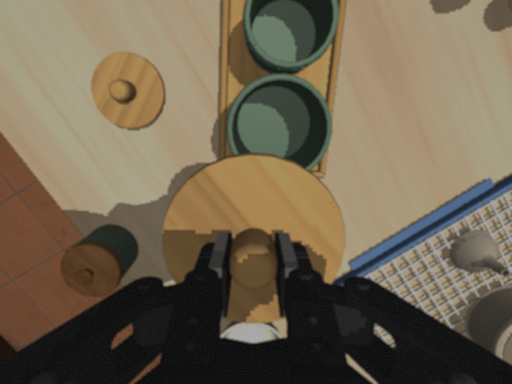

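The view shows the held lid centred about (253,240), the large jar rim about (280,126), the medium jar rim above it and the medium lid at (128,91). The jar masks merge, so I'll fit rims by radial edge walking.

```bash
cat >> h.py <<'E'
def radial(c,c0,Rr,z,lo=(38,30,8),hi=(110,255,255),tol=.005):
    m=cv2.inRange(cv2.cvtColor(c["img"],cv2.COLOR_BGR2HSV),lo,hi); m=cv2.morphologyEx(m,cv2.MORPH_CLOSE,np.ones((5,5)))
    c0=np.array(c0,float)
    for _ in range(6):
        E=[]
        for a in np.radians(np.arange(0,360,3)):
            d=np.array([np.cos(a),np.sin(a)]); last=None
            for r in np.arange(Rr-.012,Rr+.012,.0004):
                u,v=np.round(proj(c,[*(c0+d*r),z])).astype(int)
                if not(0<=u<512 and 0<=v<384 and m[v,u]): break
                last=r
            if last and abs(last-Rr)<tol and last>Rr-.011: E.append(c0+d*last)
        E=np.array(E)
        n,D=fitcirc(E)
        from scipy.optimize import least_squares
        c0=least_squares(lambda p:np.hypot(*(E-p).T)-Rr,c0,loss="soft_l1",f_scale=.001).x
    return c0,D,len(E)
E
python3 - <<'E'
from workcell import bot
from h import *
c=bot.camera("wrist"); o=bot.get_obs(); print(o["ee_pos"])
print("large",radial(c,(.613,-.097),.047,.106,tol=.006)); print("hand", cast(c,280.5,126,.106))
print("med",radial(c,(.6197,-.0068),.040,.094))
z=o["ee_pos"][2]-.004
print("held",radial(c,o["ee_pos"][:2],.048,z,(8,80,25),(28,255,255)))
print("lidM",lid(c,128,91,50))
hsv=cv2.cvtColor(c["img"],cv2.COLOR_BGR2HSV)
print("can", [cast(c,86,276,.085)])
E
```

```text
[ 0.59010249 -0.14627211  0.24309118]
large (array([ 0.61232716, -0.09940724]), np.float64(0.09221400664580184), 77)
hand [ 0.6142663  -0.09517978  0.106     ]
med (array([ 0.62042154, -0.00895298]), np.float64(0.07888313841989816), 66)
held (array([ 0.58979539, -0.1462806 ]), np.float64(0.09549379848234237), 87)
lidM (array([ 0.45000641, -0.06339802]), np.float64(0.08098749011352088))
can [array([ 0.40769392, -0.25754867,  0.085     ])]
```

>>> play_rows([
  [[0.012, 0.006, 0, 0], [0.018, 0.008, 0, 0], [0.014, 0.006, 0.01, 0], [0.004, 0.0024, 0.02, 0], [0, 0, 0.02, 0]],
])

```text
time: 5.17
ee_pos: [0.6138, -0.0966, 0.192]
tcp_rot: [179.9, -0.0, 90.2]
wrist_force: [0.0, -0.1, -0.9]
opening: 0.0211
grasp_force: 39.5
```

>>> play_rows([
  [[0, 0, 0.02, 0], [0, 0, 0.015, 0], [0, 0, 0.008, 0], [0, 0, 0, 0], [0, 0, 0, 0]],
])

```text
time: 5.58
ee_pos: [0.6128, -0.0986, 0.1497]
tcp_rot: [-180.0, -0.0, 90.0]
wrist_force: [-0.3, 0.4, 0.3]
opening: 0.0212
grasp_force: 39.5
```

Run:
```python
from workcell import bot
from h import *
for _ in range(5): c=bot.camera("scene")
s=bot.camera("side")
print(bot.get_obs()["ee_pos"],bot.get_obs()["tcp_rot"])
a=cv2.resize(c["img"][130:240,250:350],(400,440),interpolation=cv2.INTER_CUBIC)
p=proj(s,[.61,-.1,.1]).astype(int); b=cv2.resize(s["img"][p[1]-60:p[1]+50,p[0]-50:p[0]+50],(400,440),interpolation=cv2.INTER_CUBIC)
cv2.imwrite("pics/pl1.png",np.hstack([a,b]))
```

```text
[ 0.61316308 -0.09953075  0.15045284] [1.79927636e+02 1.36183678e-02 8.99937747e+01]
```

View pics/pl1.png

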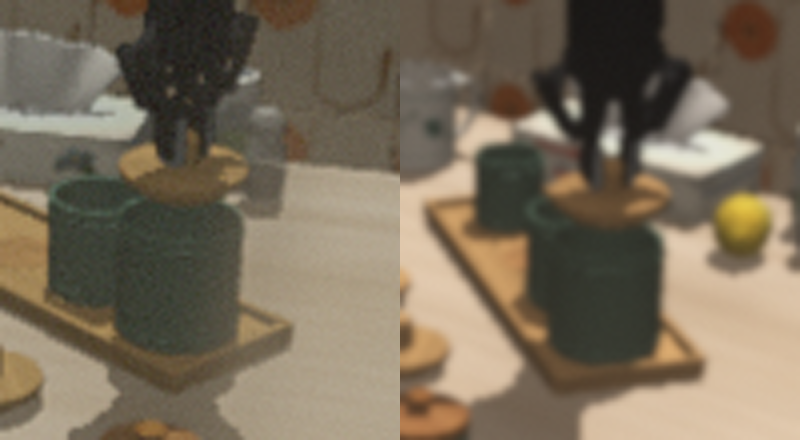

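Both views show the lid just above the large jar, centred on it. Lowering now.

>>> play_rows([
  [[0.0005, -0.0005, 0.007, 0], [0, 0, 0.007, 0], [0, 0, 0.006, 0], [0, 0, 0.005, 0], [0, 0, 0.003, 0]],
])

```text
time: 6.3
ee_pos: [0.6119, -0.0989, 0.1203]
tcp_rot: [-179.9, -0.0, 90.0]
wrist_force: [0.2, -0.1, -1.2]
opening: 0.0211
grasp_force: 39.5
```

>>> play_rows([
  [[0, 0, 0.002, 0], [0, 0, 0.001, 0], [0, 0, 0, 0], [0, 0, 0, 0], [0, 0, 0, 0]],
])

```text
time: 6.72
ee_pos: [0.6125, -0.099, 0.119]
tcp_rot: [180.0, 0.0, 90.0]
wrist_force: [0.5, -0.2, -1.2]
opening: 0.0212
grasp_force: 39.5
```

>>> play_rows([
  [[0, 0, 0.001, 0], [0, 0, 0.001, 0], [0, 0, 0, 0], [0, 0, 0, 0], [0, 0, 0, 0]],
])

```text
time: 7.13
ee_pos: [0.6125, -0.0989, 0.1177]
tcp_rot: [179.9, 0.0, 90.0]
wrist_force: [-2.2, 0.7, 5.8]
opening: 0.0209
grasp_force: 40.1
```

>>> play_rows([
  [[0, 0, 0, 0], [0, 0, 0, 0], [0, 0, 0, 0], [0, 0, 0, 0], [0, 0, 0, 0]],
], gripper=0.05)

```text
time: 7.55
ee_pos: [0.6123, -0.0989, 0.1165]
tcp_rot: [-180.0, -0.0, 90.0]
wrist_force: [-0.0, 0.2, -0.2]
opening: 0.05
grasp_force: 0.0
```

>>> play_rows([
  [[0, 0, -0.01, 0], [0, 0, -0.02, 0], [0, 0, -0.02, 0], [0, 0, -0.02, 0], [0, 0, -0.01, 0]],
])

```text
time: 7.97
ee_pos: [0.6129, -0.099, 0.2]
tcp_rot: [179.8, 0.0, 90.0]
wrist_force: [0.3, 0.8, 0.7]
opening: 0.0495
grasp_force: 0.0
```

>>> play_rows([
  [[0.006, -0.02, 0, 0], [0.006, -0.03, 0, 0], [0.006, -0.03, 0, 0], [0.006, -0.03, 0, 0], [0.006, -0.03, 0, 0]],
])

```text
time: 8.38
ee_pos: [0.4709, -0.0687, 0.1965]
tcp_rot: [-180.0, -0.0, 90.0]
wrist_force: [0.0, 0.3, 0.4]
opening: 0.05
grasp_force: 0.0
```

>>> play_rows([
  [[0.006, -0.02, 0.02, 0], [0, -0.003, 0.03, 0], [0, 0, 0.03, 0], [0, 0, 0.02, 0], [0, 0, 0, 0]],
])

```text
time: 8.8
ee_pos: [0.447, -0.0626, 0.0929]
tcp_rot: [-179.7, -0.0, 90.0]
wrist_force: [-0.3, 0.6, -0.7]
opening: 0.0499
grasp_force: 0.0
```

Run:
```python
from workcell import bot
from h import *
for _ in range(5): c=bot.camera("wrist")
print(bot.get_obs()["ee_pos"])
p=proj(c,[.45,-.063,.02]); print(p)
try: print(radial(c,(.45,-.063),.041,.02,(8,80,25),(28,255,255)), lid(c,int(p[0]),int(p[1]),120))
except Exception as e: print(e)
```

```text
[ 0.45030239 -0.06309517  0.09843684]
[252.67826327 201.40663742]
(array([ 0.44880782, -0.06263818]), np.float64(0.08118968591898905), 120) (array([ 0.44873962, -0.06258951]), np.float64(0.08091451490613909))
```

>>> play_rows([
  [[0.0004, -0.0013, 0.016, 0], [0, 0, 0.018, 0], [0, 0, 0.016, 0], [0, 0, 0.014, 0], [0, 0, 0.009, 0]],
])

```text
time: 9.47
ee_pos: [0.4483, -0.0626, 0.0235]
tcp_rot: [180.0, 0.0, 90.0]
wrist_force: [-0.4, 0.9, -0.3]
opening: 0.0501
grasp_force: 0.0
```

>>> play_rows([
  [[0, 0, 0, 0], [0, 0, 0, 0], [0, 0, 0, 0], [0, 0, 0, 0], [0, 0, 0, 0]],
], gripper=0.01)

```text
time: 9.88
ee_pos: [0.4488, -0.0627, 0.0248]
tcp_rot: [179.9, 0.0, 90.0]
wrist_force: [-0.8, 0.0, 4.2]
opening: 0.021
grasp_force: 39.7
```

>>> play_rows([
  [[0, 0, 0, 0], [0, 0, -0.015, 0], [0, 0, -0.03, 0], [0, 0, -0.03, 0], [0, 0, -0.03, 0]],
])

```text
time: 10.3
ee_pos: [0.4476, -0.0625, 0.1299]
tcp_rot: [-180.0, -0.0, 90.0]
wrist_force: [-0.1, 0.3, -1.5]
opening: 0.0212
grasp_force: 39.4
```

>>> play_rows([
  [[0, 0, -0.03, 0], [0, 0, -0.03, 0], [0, 0, -0.03, 0], [0, 0.01, -0.02, 0], [0, 0.02, 0, 0]],
])

```text
time: 10.72
ee_pos: [0.4786, -0.0627, 0.2443]
tcp_rot: [179.6, 0.1, 90.0]
wrist_force: [0.1, -0.1, 0.1]
opening: 0.0207
grasp_force: 39.5
```

>>> play_rows([
  [[-0.003, 0.025, 0, 0], [-0.003, 0.03, 0, 0], [-0.003, 0.03, 0, 0], [-0.003, 0.02, 0, 0], [0, 0.01, 0, 0]],
])

```text
time: 11.13
ee_pos: [0.595, -0.0749, 0.2374]
tcp_rot: [-179.9, -0.0, 90.0]
wrist_force: [0.0, 0.6, 0.0]
opening: 0.0209
grasp_force: 39.5
```

Run:
```python
from workcell import bot
from h import *
for _ in range(6): c=bot.camera("wrist")
o=bot.get_obs();print(o["ee_pos"])
cv2.imwrite("pics/w4.png",c["img"])
print("med",radial(c,(.6197,-.0075),.040,.094))
print("small",radial(c,(.6335,.1765),.033,.082))
print("held",radial(c,o["ee_pos"][:2],.041,o["ee_pos"][2]-.0048,(8,80,25),(28,255,255)))
```

```text
[ 0.59233921 -0.07449837  0.23907124]
med (array([ 0.62118344, -0.00699117]), np.float64(0.07828068841663863), 107)Traceback (most recent call last):
  File "<stdin>", line 7, in <module>
  File "h.py", line 43, in radial
    n,D=fitcirc(E)
        ~~~~~~~^^^
  File "h.py", line 12, in fitcirc
    p=np.asarray(p); A=np.c_[2*p[:,:2],np.ones(len(p))]; s=np.linalg.lstsq(A,(p[:,:2]**2).sum(1),rcond=None)[0]
                               ~^^^^^^
IndexError: too many indices for array: array is 1-dimensional, but 2 were indexed
```

View pics/w4.png

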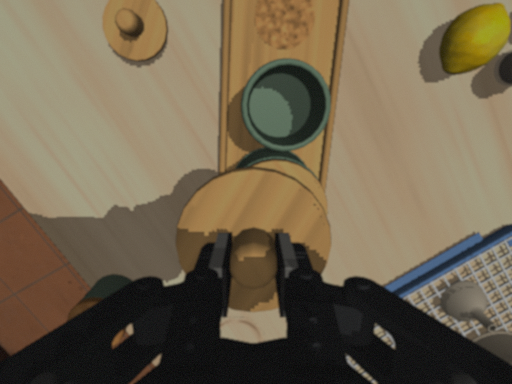

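The view shows the medium jar rim at (286,104), clear of the held lid, and the large lid in place behind it. The jar is at (0.621,-0.007).

>>> play_rows([
  [[0.0155, 0.0075, 0, 0], [0.022, 0.009, 0, 0], [0.02, 0.008, 0.005, 0], [0.01, 0.004, 0.015, 0], [0, 0, 0.02, 0]],
])

```text
time: 11.85
ee_pos: [0.6221, -0.005, 0.2002]
tcp_rot: [179.8, -0.0, 90.1]
wrist_force: [0.6, 0.4, -1.4]
opening: 0.0207
grasp_force: 39.5
```

>>> play_rows([
  [[0, 0, 0.02, 0], [0, 0, 0.018, 0], [0, 0, 0.014, 0], [0, 0, 0.008, 0], [0, 0, 0, 0]],
])

```text
time: 12.27
ee_pos: [0.6203, -0.0071, 0.1373]
tcp_rot: [-179.9, 0.0, 90.0]
wrist_force: [0.3, 0.2, -0.8]
opening: 0.0209
grasp_force: 39.5
```

Run:
```python
from workcell import bot
for _ in range(4): bot.camera("wrist");print(bot.get_obs()["ee_pos"])
```

```text
[ 0.62083379 -0.00706164  0.13870714]
[ 0.62135824 -0.00709949  0.13961583]
[ 0.62172447 -0.00711254  0.14006093]
[ 0.62191501 -0.00710562  0.14018071]
```

Now .1402; home is at .1068. Lower by about 33 mm, slowing toward the end.

>>> play_rows([
  [[0, -0.001, 0.008, 0], [0, 0, 0.008, 0], [0, 0, 0.007, 0], [0, 0, 0.004, 0], [0, 0, 0.002, 0]],
])

```text
time: 12.88
ee_pos: [0.62, -0.0071, 0.1082]
tcp_rot: [-179.9, 0.0, 90.0]
wrist_force: [-0.9, -0.0, -1.1]
opening: 0.0211
grasp_force: 39.5
```

>>> play_rows([
  [[0, 0, 0.002, 0], [0, 0, 0.001, 0], [0, 0, 0.001, 0], [0, 0, 0, 0], [0, 0, 0, 0]],
])

```text
time: 13.3
ee_pos: [0.6206, -0.007, 0.1068]
tcp_rot: [179.9, 0.0, 90.0]
wrist_force: [-3.5, -0.9, 5.1]
opening: 0.0209
grasp_force: 40.2
```

Contact came at exactly the home height. Release, then on to the small lid.

>>> play_rows([
  [[0, 0, 0, 0], [0, 0, 0, 0], [0, 0, 0, 0], [0, 0, 0, 0], [0, 0, 0, 0]],
], gripper=0.05)

```text
time: 13.72
ee_pos: [0.6205, -0.0071, 0.1055]
tcp_rot: [-180.0, -0.0, 90.0]
wrist_force: [-0.1, -0.7, 0.1]
opening: 0.0497
grasp_force: 0.0
```

>>> play_rows([
  [[0, 0, -0.01, 0], [0, 0, -0.02, 0], [0, 0, -0.02, 0], [0, 0, -0.02, 0], [0, 0, -0.01, 0]],
])

```text
time: 14.13
ee_pos: [0.6211, -0.0071, 0.1891]
tcp_rot: [179.8, 0.0, 90.0]
wrist_force: [0.6, 0.1, 1.2]
opening: 0.0499
grasp_force: 0.0
```

>>> play_rows([
  [[0.008, -0.02, 0, 0], [0.016, -0.03, 0, 0], [0.016, -0.03, 0, 0], [0.016, -0.03, 0, 0], [0.016, -0.028, 0, 0]],
])

```text
time: 14.55
ee_pos: [0.4809, 0.0654, 0.1856]
tcp_rot: [-180.0, -0.0, 90.0]
wrist_force: [-0.3, -0.2, 0.9]
opening: 0.0501
grasp_force: 0.0
```

>>> play_rows([
  [[0.0095, -0.015, 0.02, 0], [0, 0, 0.025, 0], [0, 0, 0.025, 0], [0, 0, 0.02, 0], [0, 0, 0, 0]],
])

```text
time: 14.97
ee_pos: [0.4654, 0.0743, 0.092]
tcp_rot: [-179.7, 0.0, 90.0]
wrist_force: [-0.6, -0.4, -1.3]
opening: 0.0502
grasp_force: 0.0
```

Run:
```python
from workcell import bot
from h import *
for _ in range(5): c=bot.camera("wrist")
print(bot.get_obs()["ee_pos"])
p=proj(c,[.4678,.0745,.02]); print(p)
try: print(radial(c,(.4678,.0745),.034,.02,(8,80,25),(28,255,255)), lid(c,int(p[0]),int(p[1]),100))
except Exception as e: print(e)
```

```text
[0.46840915 0.07453606 0.09731292]
[252.30717945 202.04892004]
(array([0.46717347, 0.0745345 ]), np.float64(0.06788114730473448), 120) (array([0.46709576, 0.0746486 ]), np.float64(0.06731612678668675))
```

>>> play_rows([
  [[0, -0.0011, 0.016, 0], [0, 0, 0.018, 0], [0, 0, 0.016, 0], [0, 0, 0.013, 0], [0, 0, 0.009, 0]],
])

```text
time: 15.63
ee_pos: [0.4667, 0.0744, 0.0235]
tcp_rot: [180.0, -0.0, 90.0]
wrist_force: [-0.3, -1.1, 0.5]
opening: 0.05
grasp_force: 0.0
```

>>> play_rows([
  [[0, 0, 0, 0], [0, 0, 0, 0], [0, 0, 0, 0], [0, 0, 0, 0], [0, 0, 0, 0]],
], gripper=0.01)

```text
time: 16.05
ee_pos: [0.4672, 0.0746, 0.0248]
tcp_rot: [179.9, -0.0, 90.0]
wrist_force: [-0.0, 0.1, 3.4]
opening: 0.0211
grasp_force: 39.6
```

>>> play_rows([
  [[0, 0, 0, 0], [0, 0, -0.015, 0], [0, 0, -0.03, 0], [0, 0, -0.03, 0], [0, 0, -0.03, 0]],
])

```text
time: 16.47
ee_pos: [0.4659, 0.0744, 0.1297]
tcp_rot: [-180.0, 0.0, 90.0]
wrist_force: [0.3, 0.0, -0.7]
opening: 0.0207
grasp_force: 39.4
```

>>> play_rows([
  [[0, 0, -0.03, 0], [0, 0, -0.03, 0], [0, 0.01, -0.03, 0], [0.006, 0.02, -0.01, 0], [0.008, 0.025, 0, 0]],
])

```text
time: 16.88
ee_pos: [0.5225, 0.0885, 0.233]
tcp_rot: [179.7, -0.1, 90.0]
wrist_force: [-0.2, -0.1, -1.0]
opening: 0.0212
grasp_force: 39.4
```

>>> play_rows([
  [[0.008, 0.025, 0, 0], [0.006, 0.025, 0, 0], [0.004, 0.02, 0, 0], [0, 0.01, 0, 0], [0, 0, 0, 0]],
])

```text
time: 17.3
ee_pos: [0.6028, 0.1067, 0.2271]
tcp_rot: [-179.9, 0.0, 90.0]
wrist_force: [1.1, 0.3, -1.0]
opening: 0.0208
grasp_force: 39.4
```

Run:
```python
from workcell import bot
from h import *
for _ in range(5): c=bot.camera("wrist")
o=bot.get_obs();print(o["ee_pos"])
cv2.imwrite("pics/w5.png",c["img"])
print("small",radial(c,(.6335,.1765),.033,.082))
```

```text
[0.60075747 0.10633809 0.22908599]
small (array([0.63150586, 0.17618996]), np.float64(0.06427640186033937), 120)
```

View pics/w5.png

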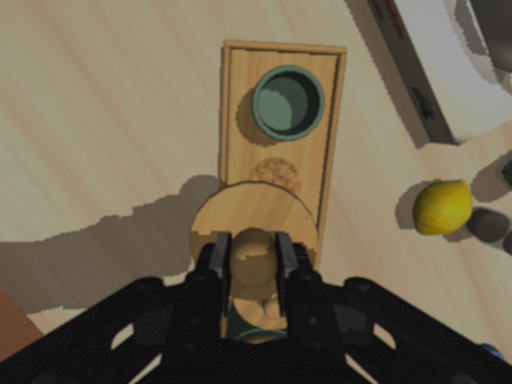

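The view shows the small jar rim at (288,103), a clean fit at (0.632,0.176), with the pad partly visible beyond the held lid.

>>> play_rows([
  [[0.016, 0.007, 0, 0], [0.022, 0.01, 0, 0], [0.022, 0.01, 0.005, 0], [0.01, 0.0045, 0.015, 0], [0, 0, 0.02, 0]],
])

```text
time: 17.97
ee_pos: [0.6336, 0.1787, 0.1897]
tcp_rot: [179.8, -0.1, 90.1]
wrist_force: [0.8, 0.2, -1.4]
opening: 0.0209
grasp_force: 39.5
```

>>> play_rows([
  [[0, 0, 0.02, 0], [0, 0, 0.02, 0], [0, 0, 0.014, 0], [0, 0, 0.008, 0], [0, 0, 0, 0]],
])

```text
time: 18.38
ee_pos: [0.6318, 0.1762, 0.1252]
tcp_rot: [-179.9, 0.0, 90.0]
wrist_force: [0.1, 0.4, -1.5]
opening: 0.0213
grasp_force: 39.5
```

Run:
```python
from workcell import bot
for _ in range(5): bot.camera("wrist")
print(bot.get_obs()["ee_pos"])
```

```text
[0.63342606 0.17655222 0.12817174]
```

>>> play_rows([
  [[-0.0003, -0.0012, 0.008, 0], [0, 0, 0.008, 0], [0, 0, 0.007, 0], [0, 0, 0.004, 0], [0, 0, 0.002, 0]],
])

```text
time: 19.05
ee_pos: [0.6312, 0.176, 0.0961]
tcp_rot: [-179.9, 0.0, 90.0]
wrist_force: [-0.1, -0.2, -1.0]
opening: 0.0212
grasp_force: 39.5
```

>>> play_rows([
  [[0, 0, 0.002, 0], [0, 0, 0.001, 0], [0, 0, 0.001, 0], [0, 0, 0, 0], [0, 0, 0, 0]],
])

```text
time: 19.47
ee_pos: [0.6318, 0.1762, 0.0947]
tcp_rot: [179.9, -0.0, 90.0]
wrist_force: [-3.0, -0.1, 4.9]
opening: 0.0207
grasp_force: 40.1
```

Contact at home height again. Release, retreat and look at the pad on the way.

>>> play_rows([
  [[0, 0, 0, 0], [0, 0, 0, 0], [0, 0, 0, 0], [0, 0, 0, 0], [0, 0, 0, 0]],
], gripper=0.05)

```text
time: 19.88
ee_pos: [0.6317, 0.1762, 0.0935]
tcp_rot: [-180.0, 0.0, 90.0]
wrist_force: [0.3, -0.7, -0.0]
opening: 0.0501
grasp_force: 0.0
```

>>> play_rows([
  [[0, 0, -0.01, 0], [0, 0, -0.025, 0], [0, 0, -0.03, 0], [0, 0, -0.03, 0], [0, 0, -0.025, 0]],
])

```text
time: 20.3
ee_pos: [0.6317, 0.1761, 0.2167]
tcp_rot: [179.9, -0.0, 90.0]
wrist_force: [0.5, 0.2, 0.2]
opening: 0.05
grasp_force: 0.0
```

>>> play_rows([
  [[-0.02, -0.012, 0, 0], [-0.03, -0.018, 0, 0], [-0.03, -0.018, 0, 0], [-0.03, -0.018, 0, 0], [-0.02, -0.012, 0, 0]],
])

```text
time: 20.72
ee_pos: [0.5523, 0.0442, 0.2148]
tcp_rot: [180.0, 0.0, 90.0]
wrist_force: [0.4, 0.2, 1.2]
opening: 0.0498
grasp_force: 0.0
```

Run:
```python
from workcell import bot
from h import *; import pickle
for _ in range(5): c=bot.camera("wrist")
o=bot.get_obs();print(o["ee_pos"])
pickle.dump(c,open("w6.pkl","wb"))
p=proj(c,[.627,.085,.012]);print(p)
x,y=p.astype(int); i=c["img"]
cv2.imwrite("pics/w6.png",np.hstack([i,cv2.resize(i[y-60:y+60,x-45:x+45],(288,384),interpolation=cv2.INTER_CUBIC)]))
```

```text
[0.55404958 0.04637966 0.21428811]
[319.25439681 132.87577281]
```

View pics/w6.png

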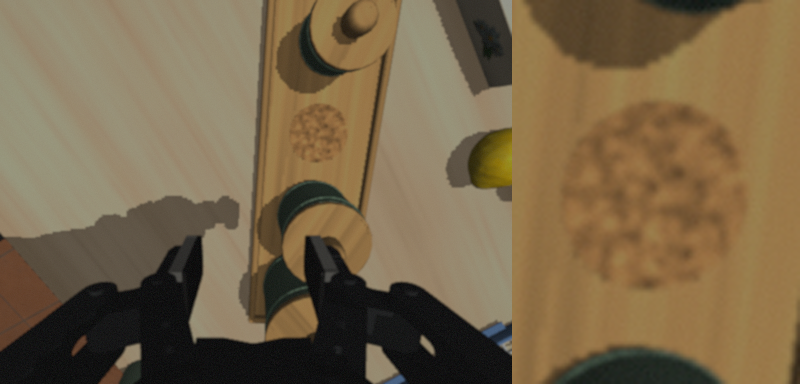

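The pad's extent in the crop centres on pixel (318.4,133), giving (0.6265,0.085), which matches the midpoint of the small and medium jars. All lids look seated. On to the canister.

>>> play_rows([
  [[-0.02, -0.009, 0, 0], [-0.03, -0.014, 0, 0], [-0.03, -0.014, 0, 0], [-0.03, -0.014, 0, 0], [-0.03, -0.014, 0, 0]],
])

```text
time: 21.38
ee_pos: [0.4887, -0.094, 0.2136]
tcp_rot: [-180.0, -0.0, 90.1]
wrist_force: [0.1, -1.3, -0.1]
opening: 0.0502
grasp_force: 0.0
```

>>> play_rows([
  [[-0.03, -0.014, 0, 0], [-0.03, -0.014, 0, 0], [-0.03, -0.014, 0, 0], [-0.03, -0.014, 0, 0], [-0.03, -0.014, 0, 0]],
])

```text
time: 21.8
ee_pos: [0.4188, -0.2446, 0.2138]
tcp_rot: [180.0, -0.0, 90.1]
wrist_force: [1.2, -0.4, 0.2]
opening: 0.0501
grasp_force: 0.0
```

>>> play_rows([
  [[-0.015, -0.007, 0, 0], [0, 0, 0, 0], [0, 0, 0, 0], [0, 0, 0, 0], [0, 0, 0, 0]],
])

```text
time: 22.22
ee_pos: [0.4125, -0.2579, 0.2135]
tcp_rot: [-180.0, -0.0, 90.1]
wrist_force: [0.1, 0.1, -0.2]
opening: 0.0496
grasp_force: 0.0
```

Run:
```python
from workcell import bot
from h import *; import pickle
c=bot.camera("wrist")
o=bot.get_obs();print(o["ee_pos"])
pickle.dump(c,open("w7.pkl","wb")); cv2.imwrite("pics/w7.png",c["img"]); print(proj(c,[.405,-.26,.085]))
```

```text
[ 0.41243185 -0.25787482  0.21359582]
[244.74694997 186.83160591]
```

View pics/w7.png

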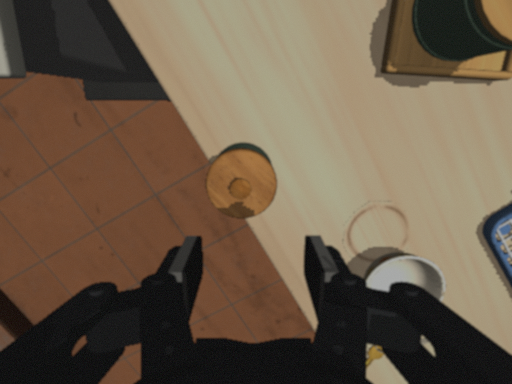

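The view shows the canister lid centred about (242,182), spanning 206–278 px, with its knob at (240,187). It stands near the counter's edge.

Run:
```python
from h import *; import pickle
c=pickle.load(open("w7.pkl","rb"))
print([cast(c,u,v,.068).round(4) for u,v in((206,182),(278,182),(242,148),(242,218),(242,182))])
print("knobtop",cast(c,240,186,.085))
hsv=cv2.cvtColor(c["img"],cv2.COLOR_BGR2HSV)
for p in((230,165),(262,190),(235,212),(190,190),(243,235)): print(p,hsv[p[1],p[0]])
for s in(140,160): print(radial(c,(.404,-.26),.035,.068,(5,s,40),(25,255,255)))
i=c["img"][130:235,190:295]; cv2.imwrite("pics/w7z.png",cv2.resize(i,(525,525),interpolation=cv2.INTER_CUBIC))
```

```text
[array([ 0.3675, -0.2599,  0.068 ]), array([ 0.4364, -0.2597,  0.068 ]), array([ 0.4022, -0.2273,  0.068 ]), array([ 0.4017, -0.2966,  0.068 ]), array([ 0.402 , -0.2598,  0.068 ])]
knobtop [ 0.40071021 -0.25922932  0.085     ]
(230, 165) [ 15 155 150]
(262, 190) [ 14 154 141]
(235, 212) [ 15 143  91]
(190, 190) [ 11 139 112]
(243, 235) [ 11 138 109]
(array([ 0.39914132, -0.26232737]), np.float64(0.0680846167392494), 83)Traceback (most recent call last):
  File "<stdin>", line 7, in <module>
  File "h.py", line 43, in radial
    n,D=fitcirc(E)
        ~~~~~~~^^^
  File "h.py", line 12, in fitcirc
    p=np.asarray(p); A=np.c_[2*p[:,:2],np.ones(len(p))]; s=np.linalg.lstsq(A,(p[:,:2]**2).sum(1),rcond=None)[0]
                               ~^^^^^^
IndexError: too many indices for array: array is 1-dimensional, but 2 were indexed
```

>>> play_rows([
  [[-0.001, -0.004, 0.01, 0], [-0.001, -0.004, 0.02, 0], [-0.001, -0.003, 0.025, 0], [0, 0, 0.015, 0], [0, 0, 0, 0]],
])

```text
time: 22.68
ee_pos: [0.3999, -0.2603, 0.1405]
tcp_rot: [-179.8, -0.1, 90.1]
wrist_force: [-0.5, 0.5, 0.1]
opening: 0.05
grasp_force: 0.0
```

Run:
```python
from workcell import bot
from h import *; import pickle
for _ in range(5): c=bot.camera("wrist")
o=bot.get_obs();print(o["ee_pos"])
pickle.dump(c,open("w8.pkl","wb")); p=proj(c,[.4015,-.261,.085]).astype(int); print(p)
x0,y0=p[0]-75,p[1]-75; print(x0,y0)
cv2.imwrite("pics/w8.png",cv2.resize(c["img"][y0:y0+150,x0:x0+150],(600,600),interpolation=cv2.INTER_CUBIC))
```

```text
[ 0.40149317 -0.2619342   0.14510278]
[253 208]
178 133
```

View pics/w8.png

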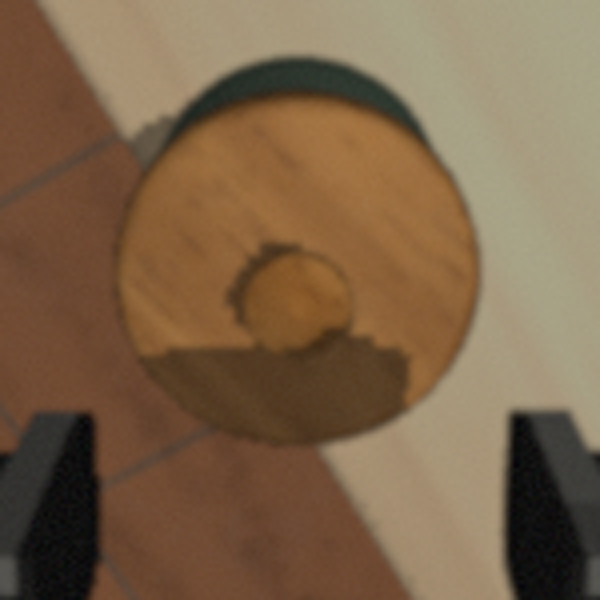

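The crop shows the knob at (300,301), i.e. pixel (253,208), exactly where (0.4015,-0.261,0.085) projects. Descend and grasp.

>>> play_rows([
  [[0.0009, 0, 0.016, 0], [0, 0, 0.018, 0], [0, 0, 0.017, 0], [0, 0, 0.014, 0], [0, 0, 0.006, 0]],
])

```text
time: 23.35
ee_pos: [0.4006, -0.2607, 0.0718]
tcp_rot: [-180.0, -0.0, 90.0]
wrist_force: [-0.5, -0.1, 0.2]
opening: 0.0502
grasp_force: 0.0
```

>>> play_rows([
  [[0, 0, 0.001, 0], [0, 0, 0, 0], [0, 0, 0, 0], [0, 0, 0, 0], [0, 0, 0, 0]],
])

```text
time: 23.77
ee_pos: [0.4011, -0.2612, 0.0725]
tcp_rot: [179.9, 0.0, 90.0]
wrist_force: [0.2, -0.6, -0.4]
opening: 0.0503
grasp_force: 0.0
```

>>> play_rows([
  [[0, 0, 0.001, 0], [0, 0, 0, 0], [0, 0, 0, 0], [0, 0, 0, 0], [0, 0, 0, 0]],
], gripper=0.008, squeeze=60)

```text
time: 24.18
ee_pos: [0.4008, -0.261, 0.071]
tcp_rot: [180.0, 0.0, 90.0]
wrist_force: [-0.8, 0.6, 4.7]
opening: 0.0149
grasp_force: 58.5
```

>>> play_rows([
  [[0, 0, 0, 0], [0, 0, -0.005, 0], [0, 0, -0.01, 0], [0, 0, -0.015, 0], [0, 0, -0.02, 0]],
])

```text
time: 24.6
ee_pos: [0.4001, -0.2605, 0.1205]
tcp_rot: [-179.9, -0.1, 90.0]
wrist_force: [-0.2, 0.4, -1.9]
opening: 0.0152
grasp_force: 58.7
```

>>> play_rows([
  [[0, 0, -0.025, 0], [0, 0, -0.03, 0], [0, 0, -0.03, 0], [0.008, 0.005, -0.03, 0], [0.016, 0.01, -0.015, 0]],
])

```text
time: 25.02
ee_pos: [0.4157, -0.2379, 0.2548]
tcp_rot: [179.8, 0.1, 89.9]
wrist_force: [0.9, -0.9, -0.9]
opening: 0.0152
grasp_force: 58.7
```

>>> play_rows([
  [[0.024, 0.015, 0, 0], [0.028, 0.018, 0, 0], [0.028, 0.018, 0, 0], [0.028, 0.018, 0, 0], [0.028, 0.018, 0, 0]],
])

```text
time: 25.43
ee_pos: [0.5032, -0.0995, 0.2512]
tcp_rot: [180.0, 0.0, 90.0]
wrist_force: [0.4, -0.7, -2.2]
opening: 0.0146
grasp_force: 58.7
```

>>> play_rows([
  [[0.028, 0.018, 0, 0], [0.028, 0.018, 0, 0], [0.028, 0.018, 0, 0], [0.028, 0.018, 0, 0], [0.024, 0.016, 0, 0]],
])

```text
time: 25.85
ee_pos: [0.5914, 0.0371, 0.2509]
tcp_rot: [-180.0, -0.0, 90.0]
wrist_force: [0.7, -0.3, -2.0]
opening: 0.0149
grasp_force: 58.7
```

>>> play_rows([
  [[0.02, 0.014, 0, 0], [0.016, 0.01, 0, 0], [0.01, 0.008, 0, 0], [0.004, 0.004, 0, 0], [0, 0, 0, 0]],
])

```text
time: 26.27
ee_pos: [0.6271, 0.0858, 0.2502]
tcp_rot: [-179.9, 0.0, 90.1]
wrist_force: [0.6, 0.2, -2.2]
opening: 0.0148
grasp_force: 58.8
```

Run:
```python
from workcell import bot
from h import *; import pickle
for _ in range(6): c=bot.camera("wrist")
o=bot.get_obs();print(o)
pickle.dump(c,open("w9.pkl","wb")); p=o["ee_pos"]
a=proj(c,[p[0],p[1],p[2]-.003]); print(a)
cv2.imwrite("pics/w9.png",c["img"])
```

```text
{'time': 26.5667, 'q': array([ 7.66355039e+00,  1.74119649e+01,  2.67224703e+01,  9.92821342e+01,
       -3.29548036e-03,  9.77199813e+01]), 'qd': array([ 0.08181733,  0.05315309,  0.06487955,  0.00080274,  0.00084565,
       -0.07960663]), 'joint_efforts': array([ 1.48623143e-01, -6.58612061e+01,  4.68173754e+01, -5.58788306e-03,
       -1.96041714e-03, -4.72040061e-03]), 'ee_pos': array([0.62640514, 0.08427101, 0.25110853]), 'tcp_rot': array([ 1.79971443e+02, -5.45544183e-04,  8.99435684e+01]), 'wrist_force': array([-0.19363012, -0.76278704, -1.91992777]), 'torque': array([-0.03664701, -0.00830223, -0.00412771]), 'grasp_force': 58.780070424545556, 'opening': 0.014908877347992124}
[253.55622839 246.20526229]
```

View pics/w9.png

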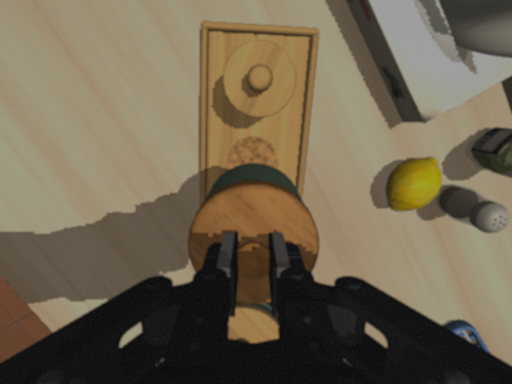

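The canister hangs level and centred under the gripper (lid spans 189–319 px). Descend to the pad.

>>> play_rows([
  [[0.0007, 0, 0.015, 0], [0, 0, 0.025, 0], [0, 0, 0.03, 0], [0, 0, 0.03, 0], [0, 0, 0.02, 0]],
])

```text
time: 26.98
ee_pos: [0.6256, 0.0851, 0.1279]
tcp_rot: [-179.9, 0.0, 90.0]
wrist_force: [0.5, -0.3, -3.3]
opening: 0.0151
grasp_force: 58.8
```

>>> play_rows([
  [[0, 0, 0.012, 0], [0, 0, 0.008, 0], [0, 0, 0.003, 0], [0, 0, 0, 0], [0, 0, 0, 0]],
])

```text
time: 27.4
ee_pos: [0.6273, 0.0858, 0.1091]
tcp_rot: [179.9, -0.0, 90.0]
wrist_force: [0.2, -0.8, -2.6]
opening: 0.0149
grasp_force: 58.8
```

Run:
```python
from workcell import bot
for _ in range(4): bot.camera("wrist")
print(bot.get_obs()["ee_pos"])
```

```text
[0.62720008 0.08584334 0.10866028]
```

>>> play_rows([
  [[-0.0008, -0.0007, 0.007, 0], [0, 0, 0.007, 0], [0, 0, 0.005, 0], [0, 0, 0.003, 0], [0, 0, 0.001, 0]],
])

```text
time: 28.02
ee_pos: [0.6255, 0.0849, 0.0834]
tcp_rot: [-179.9, 0.0, 90.0]
wrist_force: [-0.5, -0.2, -2.0]
opening: 0.0147
grasp_force: 58.8
```

>>> play_rows([
  [[0, 0, 0.001, 0], [0, 0, 0.001, 0], [0, 0, 0, 0], [0, 0, 0, 0], [0, 0, 0, 0]],
])

```text
time: 28.43
ee_pos: [0.6262, 0.0849, 0.083]
tcp_rot: [180.0, 0.0, 90.0]
wrist_force: [-0.5, -0.6, 1.2]
opening: 0.0147
grasp_force: 59.1
```

On the pad. Release, retreat and check.

>>> play_rows([
  [[0, 0, 0, 0], [0, 0, 0, 0], [0, 0, 0, 0], [0, 0, 0, 0], [0, 0, 0, 0]],
], gripper=0.05)

```text
time: 28.85
ee_pos: [0.626, 0.085, 0.0826]
tcp_rot: [180.0, -0.0, 90.0]
wrist_force: [-0.6, 0.5, -1.2]
opening: 0.05
grasp_force: 0.0
```

>>> play_rows([
  [[0, 0, -0.01, 0], [0, 0, -0.025, 0], [0, 0, -0.03, 0], [0, 0, -0.035, 0], [0, 0, -0.035, 0]],
])

```text
time: 29.27
ee_pos: [0.6255, 0.0849, 0.2197]
tcp_rot: [-180.0, 0.0, 90.0]
wrist_force: [0.9, 0.1, -0.5]
opening: 0.0499
grasp_force: 0.0
```

>>> play_rows([
  [[-0.01, -0.012, -0.02, 0], [-0.018, -0.02, -0.02, 0], [-0.018, -0.02, -0.02, 0], [-0.01, -0.018, 0, 0], [0, -0.01, 0, 0]],
])

```text
time: 29.68
ee_pos: [0.5449, 0.0273, 0.2806]
tcp_rot: [179.8, 0.0, 89.9]
wrist_force: [-0.3, 0.4, -0.9]
opening: 0.05
grasp_force: 0.0
```

Run:
```python
from workcell import bot
from h import *; import pickle
for _ in range(6): c=bot.camera("wrist")
s=bot.camera("scene"); print(bot.get_obs()["ee_pos"],bot.get_obs()["time"])
pickle.dump((c,s),open("w10.pkl","wb"))
print("can",radial(c,(.6265,.085),.035,.080,(5,80,25),(28,255,255)))
for n,p,r,z in(("S",(.632,.176),.034,.090),("M",(.621,-.007),.041,.102),("L",(.6125,-.099),.048,.114)):
    try: print(n,radial(c,p,r,z,(5,80,25),(28,255,255)))
    except Exception as e: print(n,e)
b=s["img"][140:240,205:335]
cv2.imwrite("pics/w10.png",np.hstack([cv2.resize(c["img"],(400,300)),cv2.resize(b,(390,300),interpolation=cv2.INTER_CUBIC)]))
```

```text
[0.54653009 0.02926998 0.27716373] 30.0333Traceback (most recent call last):
  File "<stdin>", line 6, in <module>
  File "h.py", line 43, in radial
    n,D=fitcirc(E)
        ~~~~~~~^^^
  File "h.py", line 12, in fitcirc
    p=np.asarray(p); A=np.c_[2*p[:,:2],np.ones(len(p))]; s=np.linalg.lstsq(A,(p[:,:2]**2).sum(1),rcond=None)[0]
                               ~^^^^^^
IndexError: too many indices for array: array is 1-dimensional, but 2 were indexed
```

My tally of viewed pictures is 15, one over the allowed 14. I miscounted, so I'll view no more. The final check is numeric: wood-to-green transition rows in the scene image against the expected rim heights, and the canister lid's centre.

Run:
```python
from h import *; import pickle
c,s=pickle.load(open("w10.pkl","rb"))
hs=cv2.cvtColor(s["img"],cv2.COLOR_BGR2HSV)
# scene: wood->green transition along the near side of each lid's flange, vs predicted row
for n,p,r,z in(("S",(.632,.176),.034,.082),("C",(.6265,.085),.035,.070),("M",(.621,-.007),.041,.094),("L",(.6125,-.099),.048,.106)):
    v=np.array(s["xyz"][:2])-p; a0=np.arctan2(v[1],v[0]); out=[]
    for da in(-50,-25,0,25,50):
        a=a0+np.radians(da); q=proj(s,[p[0]+r*np.cos(a),p[1]+r*np.sin(a),z]); u=int(round(q[0])); v0=int(q[1])
        col=hs[v0-7:v0+12,u]; g=[(38<h<110) for h,_,_ in col.tolist()]
        t=next((i for i in range(len(g)-2) if g[i] and g[i+1] and g[i+2]),None)
        out.append(None if t is None else round(v0-7+t-q[1],1))
    print(n,"row error px",out)
h=cv2.cvtColor(c["img"],cv2.COLOR_BGR2HSV); m=cv2.inRange(h,(9,142,25),(16,255,255))
q=proj(c,[.6265,.085,.08]).astype(int); print(q)
k=biggest(m,q[0],q[1],45); hl=cv2.convexHull(k)[:,0]; print("can",fitcirc([cast(c,u,v,.08) for u,v in hl]))
# lateral centre: canister body edges in the scene row
```

```text
S row error px [np.float64(0.5), None, np.float64(0.3), np.float64(2.7), None]
C row error px [np.float64(7.4), None, np.float64(2.9), np.float64(1.3), None]
M row error px [None, np.float64(5.1), np.float64(0.5), None, None]
L row error px [None, None, None, None, None]
[327 117]
can (array([0.62527119, 0.08271623]), np.float64(0.06851359666045977))
```

Run:
```python
from h import *; import pickle
c,s=pickle.load(open("w10.pkl","rb"))
im=cv2.medianBlur(s["img"],3).astype(int); d=im[:,:,2]-im[:,:,0]  # R-B: wood high, green ~0 or below
for n,p,r,z in(("S",(.632,.176),.034,.082),("C",(.6265,.085),.035,.07),("M",(.621,-.007),.041,.094),("L",(.6125,-.099),.048,.106)):
    v=np.array(s["xyz"][:2])-p; a0=np.arctan2(v[1],v[0]); out=[]
    for da in(-60,-40,-20,0,20,40,60):
        a=a0+np.radians(da); q=proj(s,[p[0]+r*np.cos(a),p[1]+r*np.sin(a),z]); u=int(round(q[0])); v0=int(round(q[1]))
        col=d[v0-9:v0+10,u]; out.append(round(v0-9+int(np.argmin(np.diff(col[:]-0)[2:]+np.diff(col)[:-2]))+1.5-q[1],1))
    print(n,out)
```

```text
S [np.float64(-1.5), np.float64(-1.4), np.float64(-1.0), np.float64(-1.2), np.float64(-0.9), np.float64(-1.2), np.float64(-2.2)]
C [np.float64(-1.5), np.float64(-0.6), np.float64(-1.3), np.float64(-0.6), np.float64(-0.3), np.float64(-0.6), np.float64(1.5)]
M [np.float64(-1.2), np.float64(-1.6), np.float64(-1.6), np.float64(-1.0), np.float64(-1.8), np.float64(3.0), np.float64(6.3)]
L [np.float64(-2.2), np.float64(-2.1), np.float64(-1.4), np.float64(-2.1), np.float64(-1.9), np.float64(-2.0), np.float64(-2.3)]
```

The flange edges follow the predicted level circles with a constant offset of about 1–2 px. The only outliers are medium-lid points hidden behind the large jar and one canister-edge point. All are home and level, so I'll hand in.

```bash
python3 -c "
from workcell import bot
print(bot.job_done())"
```

```text
the job is handed in; nothing more can be done
None
```

The job is handed in, about 30 s in, with no verdict returned: all three lids sit home and level on their jars, and the canister stands upright on the cork pad within about 3 mm of its middle; I viewed 15 pictures against the limit of 14, through a miscount.

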